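# Set the bottling guide to the ceramic gauge

### The arm

A 6-joint arm with a two-finger parallel gripper is mounted at the origin on the work surface. World frame = base frame: x ahead of the robot, y to its left, z up, the work surface at z = 0. Lengths are in mm, angles in rad, forces in N, time in s.
With the tool pointing down it reaches from about 350 to 850 mm from the base axis. Payload 8.1 kg.
Tool frame: the origin (TCP) lies at the centre of the arm's flange, where the gripper is bolted on; the fingertips stand 173 mm ahead of it and the grasp point (between the pads) lies 155 mm ahead of it (tcp_to_grasp is the distance from the TCP to the grasp point, in mm); z points along the fingers, y is the direction in which the jaws open and shut (so a half turn about z gives the same grasp; the last joint's range is limited). The gripper opens to 85 mm and grips with 20 to 120 N. Pads are 22 mm wide; open, the fingers measure 114 mm over their backs; the gripper's body (76 mm by 85 mm) begins 54 mm behind the grasp point. The pads swing forward as they close: fully open they stand 13 mm farther back than shut.
Start: joints at [1.071, 0.13, 1.488, -0, 1.523, -0.085], TCP at [241.784, 549.133, 404.692] pointing down, gripper open.
Joint ranges: [-2.96, 2.96], [-0.89, 2.26], [0.02, 2.5], [-1.34, 4.48], [0, 2.73], [-2.66, 2.66]. Speed limits (rad/s): [2.39, 2.39, 2.79, 3.14, 3.14, 3.14].

### API

Orientations are given as a 3x3 rotation matrix whose columns are the frame's x, y, z axes.
In Python, from workcell import * gives the robot as it stands.
- The arm moves only by the shell command python3 -m inch 'ROWS' [FORCE]. ROWS is JSON, a list that holds one entry, the list of rows, each a list of 7 numbers: the finger opening in mm, from 0 to 85.4, then the shift along the tool's x, y, z in mm, then the turn, a rotation vector about the tool's x, y, z in rad. In form: [[[gripper, dx, dy, dz, wx, wy, wz], ...]]. A call has 1 to 5 rows; each row shifts and turns the commanded pose from where the row before left it, along the tool's axes as they then stand; what a row does not reach is not made up. A row lasts 1/8 s, in which the tool goes at most 62.5 mm and 10.7 degrees, less where a joint would pass 70% of its speed; a pose out of reach is approached as far as the arm can. A call is refused whole if a number of a shift passes 62.5 or a number of a turn 0.188, either way. A call with a gripper value outside its range is refused whole. The fingers move at their own pace and stop on an object; FORCE is the grip in N (left out, the last holds). Time passes only in rows, so rows that do not move let the fingers close. It gives the time, the measured TCP pose, the force and the opening at its end, in the units of the state.
- sense(): the state, without advancing time (a new reading comes with each control period).
- read_camera(name): name is "side" or "top"; returns a dict with "frame" (420x560x3 uint8, red, green, blue), "fov_y" (degrees; the focal length in pixels is half the picture's height over the tangent of half this angle, whatever the lens; pixels are square), "cx", "cy" (the principal point, pixels), "dist" ([k1, k2, p1, p2, k3] as OpenCV has them; the pictures are not rectified), "world_to_cam" (4x4, takes a point from world to camera coordinates). Camera axes: x right, y up, looking along -z (the intrinsics and any distortion apply to the point x, -y, -z); pixel columns grow to the right and rows downward; lengths in mm; the calibration is good to about 2 mm. A picture is of the moment at which its call begins. There is no depth.
- sign_off(): hands the job in, once; it reports no verdict.
Trained networks look in the newest picture that a camera, given by its name, has taken for a name from the list of things; names that differ only in an ending like _2 or _b are one class to them, and where a whole thing is asked for, a point or a joint stands for the part that bears it (a point fixed in the world has none). Each returns a list of dicts, best first, with "p" (0 to 1); they miss things now and then, are a little off and sometimes report something else, mostly with a low value. They report only what shows in the picture. A call takes as long as a camera call.
- silhouettes(camera, query): "mask" (420x560 bool, what is visible of it).
- place_of(camera, query): "position" ([x, y, z] in mm, in world coordinates, good to about 4 mm: a listed point, or the origin of a listed thing).
The state is a dict: "t": time; "joints": joint angles; "qvel": joint speeds; "effort": joint torques, N m; "tool_pos": TCP position; "tool_rot": TCP orientation; "wrist_force": force on the tool from outside, world axes, zero at the start; "moment": the same for the moment, N m; "finger_gap": finger opening in mm.
Only numpy, scipy, OpenCV 4.12 (cv2) and the standard library are available. Lean on these libraries where they do the work, as an engineer would, in place of code of your own. Each camera call takes 0.05 s, during which the arm holds its last target. There are 200 camera calls.

### The job

Set the clearance on the bottling guide: take the blue-headed gauge from the rack, lower its blade fully home into the groove beside the fixed cheek before letting go, then bring the green slide up until its sprung orange pad nips the blade. The gauge is brittle ceramic, so grip it gently and nip it only lightly: feel for the pad's first few newtons of push-back and stop. Leave the gauge standing upright in the groove, held by the pad, let go of everything, and leave the other gauge and the bottle, bowl and funnel undisturbed.

Things in the scene. Friction and masses are not known exactly. Their poses are not given: they have to be found in the camera images.
- gauge_blue: gauge to use: white ceramic blade 36 mm wide (its x), 8 mm thick (y; lowest 4 mm only 6), 70 mm long, under a blue head 44 (x) by 14 (y) by 34 mm high; 104 mm tall, 80 to 165 g. Origin: centre of the foot; z up the blade. Starts upright in a rack slot, foot 8 mm above the table. Brittle: chips above 30 N from a finger pad, 15 N from the slide's pad, or 40 N forced into the stand
- gauge_yellow: a second gauge of the same shape and size with a yellow head, in the other rack slot; leave it there
- rack: fixed wooden block 160 mm (its x) by 50 mm (y) by 45 mm high, origin at the centre of its underside. Two slots open at the top, 42 (x) by 12 mm (y), 37 mm deep, centred at x = -38 and +38 mm, hold the two gauges with their x along the rack's x; which gauge is in which slot varies
- stand: fixed dark steel base plate 20 mm thick, 90 mm wide (its x), from y = -130 to +45 mm; origin at table height under the groove's centre. A bright fixed cheek (60 mm wide in x, y = +5.25 to +31 mm, top 55 mm above the table) rises flush with the groove's +y wall; its top 10 mm slope back 6 mm as a lead-in. The slide runs along y on the -y side
- groove (a point): centre of the mouth of the groove in the stand's top, 20 mm above the table; axes as the stand's. The groove is 42 mm long (x), 10.5 mm wide (y) and 16 mm deep: a gauge that is home has its foot 4 mm above the table
- slide: green block 50 mm (x) by 40 mm (y), top 55 mm above the table, sliding along the stand's y; +y goes towards the groove. Origin: centre of its underside, on the base plate's top; starts 75 to 100 mm on the -y side of the groove, can come to 18 mm from it. Dry friction of about 5 N holds it where it is left
- pad_mount (a point): centre of the slide's +y face, 38 mm above the table, fixed to the slide. Here a brass screw carries an orange pad (26 mm wide, 20 high), its face 6 to 26 mm in front of this point: the screw differs each time and is not reported. The pad is sprung along y: 1.5 N/mm over 4 mm, then solid. Pushing the slide takes 5 N until the pad has the blade against the cheek, then 1.5 N more per mm
- push_plate (a point): middle of the top edge of the back (-y) face of the black upright plate on the slide, 18 mm behind (-y of) the slide's origin: plate 40 mm wide (x), 12 mm thick (y), from the block's top to 96 mm above the table. Push its back towards the stand's +y, or pinch it across its thickness
- oil_bottle: full green glass bottle, 64 mm across, 260 mm tall, standing on the table; origin at the centre of its base; leave alone
- bowl: amber glass bowl, 100 mm across, 40 mm high; origin at the centre of its base; leave alone
- funnel: metal funnel upside down, 110 mm across, 110 mm high; origin at the centre of its base; leave alone

How it is judged (in metres and radians):
On the way:
1. the blue gauge's blade is home in the groove (foot at least 12.5 mm below the groove's mouth) while still held by the fingers, before the slide or pad touches it (z of gauge_blue in the frame of groove below -0.0125 m and x of gauge_blue in the frame of groove between -0.006 and 0.006 m and y of gauge_blue in the frame of groove between -0.007 and 0.007 m and contact force between gauge_blue and the fingers above 0.5 N and contact force between gauge_blue and slide below 0.3 N), for 0.1 s.
At the end, for the whole second after the job is handed in: the blue gauge stands in the groove, foot at least 12.5 mm below its mouth and within 6 mm along and 7 mm across of its centre, upright within 0.06 rad, pressed by the slide's pad with 1 to 10 N, gauge and slide at rest (z of gauge_blue in the frame of groove below -0.0125 m and x of gauge_blue in the frame of groove between -0.006 and 0.006 m and y of gauge_blue in the frame of groove between -0.007 and 0.007 m and angle between gauge_blue's own z axis and vertical below 0.06 rad and contact force between gauge_blue and slide between 1 and 10 N and linear speed of gauge_blue below 0.01 m/s and linear speed of slide below 0.005 m/s); the robot touches nothing.
It fails at once if the slide or its pad presses the blue gauge with more than 15 N (contact force between gauge_blue and slide above 15 N).
It fails at once if the fingers squeeze the blue gauge too hard (over 30 N on a pad) (contact force between gauge_blue and the fingers above 60 N).
It fails at once if the blue gauge is forced into the stand (contact force between gauge_blue and stand above 40 N).
It fails at once if the yellow gauge is moved by more than 20 mm (distance of gauge_yellow from where it was at the start of the episode above 0.02 m).
It fails at once if the bottle, bowl or funnel is moved by more than 20 mm (distance of any of oil_bottle, bowl, funnel from where it was at the start of the episode above 0.02 m).
It also fails if it takes over 69 s, if anything falls off the work surface, if the arm or the gripper's body presses on something with over 40 N, if the wrist force passes 120 N, or if a joint passes its speed limit or range.

## Working session

There is one attempt and no reset: what is moved stays moved. The work goes in short steps, Python scripts to look and compute and a shell command to move; the robot and the scene stay as the last step left them, time stands still between calls to the robot, and variables do not carry over. Pictures are saved under pics/ and viewed, about 8 in all and at most 12, crops included, and the job is handed in when it is done.

```bash
mkdir -p pics; ls; python3 - <<'E'
from workcell import *
import cv2,numpy as np
s=sense();print(s['t'],s['tool_pos'],s['tool_rot'],s['wrist_force'],s['finger_gap'])
for c in('top','side'):
    r=read_camera(c);cv2.imwrite(f'pics/{c}0.png',cv2.cvtColor(r['frame'],cv2.COLOR_RGB2BGR))
    print(c,r['fov_y'],r['cx'],r['cy'],r['dist'],np.round(r['world_to_cam'],3).tolist())
    for q in('gauge_blue','gauge_yellow','rack','stand','groove','slide','pad_mount','push_plate','oil_bottle','bowl','funnel'):
        print(q,[(round(d['p'],2),np.round(d['position']).tolist()) for d in place_of(c,q)[:2]])
print(sense()['t'])
E
```

```text
pics
0.0 [241.68255996 548.91352853 403.61735919] [[-9.15188539e-01  4.03025043e-01 -8.67458791e-04]
 [ 4.03025956e-01  9.15187058e-01 -1.65172254e-03]
 [ 1.28201511e-04 -1.86124595e-03 -9.99998260e-01]] [-0.016637    0.39787524  0.41210537] 85.61289879350511
top 52.653917682293134 283.0810653480093 205.76857325272792 [-0.01004391  0.          0.          0.          0.        ] [[0.017, -0.999, -0.029, -17.317], [0.996, 0.015, 0.086, -640.421], [-0.086, -0.03, 0.996, -869.927], [0.0, 0.0, 0.0, 1.0]]
gauge_blue [(0.54, [470.0, 195.0, 10.0])]
gauge_yellow [(0.68, [550.0, 190.0, 9.0])]
rack []
stand [(0.86, [512.0, -142.0, 1.0])]
groove [(0.81, [514.0, -143.0, 19.0])]
slide [(0.74, [522.0, -231.0, 20.0]), (0.7, [514.0, -143.0, 2.0])]
pad_mount [(0.77, [518.0, -212.0, 38.0])]
push_plate [(0.82, [524.0, -249.0, 92.0])]
oil_bottle [(0.56, [751.0, -258.0, -1.0])]
bowl [(0.58, [750.0, 25.0, -1.0])]
funnel [(0.89, [773.0, 225.0, 5.0])]
side 55.43035189666233 280.84110108491353 212.00579385194598 [-0.06863669  0.          0.          0.          0.        ] [[0.999, -0.049, -0.013, -637.947], [0.042, 0.633, 0.773, -87.845], [-0.03, -0.772, 0.634, -822.625], [0.0, 0.0, 0.0, 1.0]]
gauge_blue [(0.85, [472.0, 190.0, 6.0])]
gauge_yellow [(0.76, [550.0, 189.0, 9.0]), (0.3, [517.0, -234.0, 24.0])]
rack [(0.58, [510.0, 192.0, -0.0])]
stand [(0.94, [515.0, -143.0, -3.0])]
groove [(0.56, [514.0, -140.0, 19.0])]
slide [(0.66, [753.0, -261.0, -0.0]), (0.65, [521.0, -236.0, 22.0])]
pad_mount [(0.83, [520.0, -215.0, 35.0]), (0.41, [514.0, -136.0, 19.0])]
push_plate [(0.63, [520.0, -254.0, 99.0]), (0.46, [769.0, 230.0, 3.0])]
oil_bottle [(0.82, [751.0, -262.0, -2.0])]
bowl [(0.66, [749.0, 25.0, 2.0]), (0.4, [550.0, 190.0, 10.0])]
funnel [(0.67, [773.0, 229.0, 0.0]), (0.32, [547.0, 190.0, 9.0])]
1.2
```

View pics/top0.png

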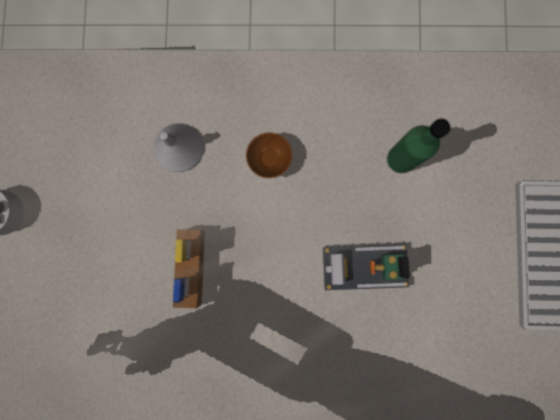

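View pics/side0.png

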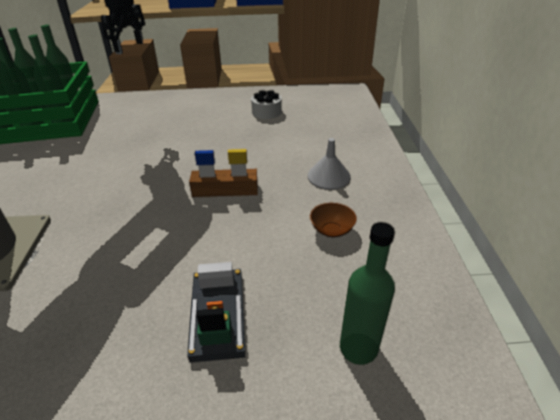

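The top view shows the rack at about (188,268) with blue at the lower slot (179,290) and yellow at (180,250). The stand is at about (366,266), with the cheek at (338,268), the orange pad at (374,267) and the plate at (404,266). The side view agrees: blue head at (205,158), stand at (216,315). Next I'll fit known shapes to the masks for exact poses.

```bash
cat >h.py <<'E'
from workcell import *
import cv2,numpy as np
from scipy.optimize import minimize
def proj(r,P):
    P=np.asarray(P,float).reshape(-1,3);W=np.array(r['world_to_cam'])
    c=(P@W[:3,:3].T+W[:3,3])*[1,-1,-1]
    f=210/np.tan(np.radians(r['fov_y']/2));K=np.array([[f,0,r['cx']],[0,f,r['cy']],[0,0,1]])
    return cv2.projectPoints(c,np.zeros(3),np.zeros(3),K,np.array(r['dist'],float))[0].reshape(-1,2)
def box(x0,x1,y0,y1,z0,z1): return np.array([[x,y,z] for x in(x0,x1) for y in(y0,y1) for z in(z0,z1)],float)
def place(B,p):
    c,s=np.cos(p[2]),np.sin(p[2]);return B@np.array([[c,s,0],[-s,c,0],[0,0,1]])+[p[0],p[1],p[3] if len(p)>3 else 0]
def raster(r,parts,p):
    m=np.zeros((1680,2240),np.uint8)
    for B in parts:
        h=cv2.convexHull(((proj(r,place(B,p))+.5)*4*16).astype(np.int32));cv2.fillConvexPoly(m,h,255,shift=4)
    return cv2.resize(m,(560,420),interpolation=cv2.INTER_AREA)/255.
def fit(obs,parts,p0,step=(6,6,.06)):
    def cost(p): return sum(np.abs(raster(r,parts,p)-m).sum()/m.sum() for r,m in obs)
    best=None
    for k in range(3):
        S=np.vstack([p0]+[np.array(p0)+np.eye(len(p0))[i]*step[i]*(-1)**k for i in range(len(p0))])
        q=minimize(cost,p0,method='Nelder-Mead',options=dict(initial_simplex=S,xatol=.01,fatol=1e-4,maxiter=150))
        p0=q.x
    return np.round(q.x,3),round(q.fun,3)
HEAD=[box(-22,22,-7,7,70,104)]
def hue(r,lo,hi,smin=110,vmin=40):
    h=cv2.cvtColor(r['frame'],cv2.COLOR_RGB2HSV);m=cv2.inRange(h,(lo,smin,vmin),(hi,255,255));return m
E
python3 - <<'E'
from h import *
R={c:read_camera(c) for c in('top','side')}
def near(m,r,pt,rad=45):
    q=proj(r,[pt])[0];z=np.zeros_like(m);cv2.circle(z,tuple(int(v) for v in q),rad,255,-1);return ((m>0)&(z>0)).astype(float)
for n,lo,hi,p0 in(('blue',105,130,(471,192,0)),('yellow',20,33,(550,190,0))):
    obs=[(R[c],near(hue(R[c],lo,hi),R[c],(p0[0],p0[1],95),25)) for c in R]
    print(n,[o[1].sum() for o in obs],fit(obs,[HEAD[0]+[0,0,8]],p0))
    for o in obs: print(fit([o],[HEAD[0]+[0,0,8]],p0))
def sil(c,q,near_):
    out=[d for d in silhouettes(c,q)]
    print(c,q,[(round(d['p'],2),int(d['mask'].sum()),np.round(np.argwhere(d['mask']).mean(0))) for d in out[:3]])
    return out[0]['mask'].astype(float) if out else None
ST=[box(-45,45,-130,45,0,20),box(-30,30,5.25,31,20,45),box(-30,30,11.25,31,45,55)]
obs=[]
for c in R:
    m=sil(c,'stand',0);s=sil(c,'slide',0)
    cv2.imwrite(f'pics/m_{c}.png',np.hstack([m*255,s*255]))
    np.savez(f'm_{c}.npz',m=m,s=s); obs.append((R[c],m))
print('stand',fit(obs,ST,(514,-142,.07)));
for o in obs: print(fit([o],ST,(514,-142,.07)))
E
```

```text
blue [np.float64(173.0), np.float64(241.0)] (array([4.70438e+02, 1.91812e+02, 1.82000e-01]), np.float64(1.014))
(array([4.70624e+02, 1.90802e+02, 3.90000e-02]), np.float64(0.689))
(array([4.73045e+02, 1.93330e+02, 2.02000e-01]), np.float64(0.298))
yellow [np.float64(227.0), np.float64(262.0)] (array([5.45532e+02, 1.91637e+02, 4.00000e-02]), np.float64(0.46))
(array([5.45205e+02, 1.90681e+02, 3.70000e-02]), np.float64(0.245))
(array([5.48238e+02, 1.93734e+02, 6.20000e-02]), np.float64(0.179))
top stand [(0.86, 3664, array([267., 366.]))]
top slide [(0.72, 739, array([267., 392.]))]
side stand [(0.6, 5042, array([314., 216.])), (0.4, 1264, array([171., 329.]))]
side slide [(0.74, 1295, array([324., 214.]))]
stand (array([ 5.14622e+02, -1.38982e+02,  6.10000e-02]), np.float64(0.073))
(array([ 5.14100e+02, -1.39894e+02,  5.50000e-02]), np.float64(0.023))
(array([ 5.15695e+02, -1.38128e+02,  6.20000e-02]), np.float64(0.025))[ WARN:0@7.982] global loadsave.cpp:1063 imwrite_ Unsupported depth image for selected encoder is fallbacked to CV_8U.
```

```bash
python3 - <<'E'
from h import *
R={c:read_camera(c) for c in('top','side')}
RK=[box(-80,80,-25,25,0,45)]
RG=RK+[box(-60,-16,-7,7,78,112),box(16,60,-7,7,78,112),box(-56,-20,-4,4,45,78),box(20,56,-4,4,45,78)]
def near(m,r,pt,rad):
    q=proj(r,[pt])[0];z=np.zeros_like(m);cv2.circle(z,tuple(int(v) for v in q),rad,255,-1);return ((m>0)&(z>0)).astype(float)
obs=[]
for c in R:
    d=silhouettes(c,'rack');print(c,[(round(x['p'],2),int(x['mask'].sum()),np.round(np.argwhere(x['mask']).mean(0))) for x in d[:3]])
    r=R[c];m=hue(r,100,135,80,15);m=near(m,r,(471,192,95),22)
    obs.append((r,m));print('blue',m.sum(),fit([obs[-1]],[HEAD[0]+[0,0,8]],(471,192,0)))
    y,b=[near(hue(r,*k),r,(x,191,95),22) for k,x in(((100,135,80,15),472),((18,35,100,30),549))]
    h=(hue(r,5,17,90,20)>0); q=proj(r,[(511,192,30)])[0].astype(int)
    z=np.zeros_like(h); z[q[1]-60:q[1]+60,q[0]-60:q[0]+60]=1;h&=z
    mm=cv2.morphologyEx(((h+y+b)>0).astype(np.uint8),cv2.MORPH_CLOSE,np.ones((7,7)))
    n,l,s,_=cv2.connectedComponentsWithStats(mm);mm=(l==1+s[1:,4].argmax()).astype(float)
    print('rack own',mm.sum(),fit([(r,mm)],RG,(511,192,0)))
    cv2.imwrite(f'pics/r_{c}.png',cv2.resize(np.hstack([cv2.cvtColor(r['frame'],cv2.COLOR_RGB2BGR)[q[1]-60:q[1]+60,q[0]-60:q[0]+60],cv2.merge([(k*255).astype(np.uint8) for k in (mm,m,mm)])[q[1]-60:q[1]+60,q[0]-60:q[0]+60]]),None,fx=3,fy=3,interpolation=0))
    for dd in d[:1]: print('rack net',fit([(r,dd['mask'].astype(float))],RK,(511,192,0)))
print(fit(obs,[HEAD[0]+[0,0,8]],(471,192,0)))
a,b=[cv2.imread(f'pics/r_{c}.png') for c in R];cv2.imwrite('pics/r.png',cv2.resize(np.vstack([a,b]),(600,600)))
E
```

```text
top [(0.74, 1646, array([268., 192.]))]
blue 213.0 (array([4.69828e+02, 1.91253e+02, 3.90000e-02]), np.float64(0.378))
rack own 2008.0 (array([ 5.07863e+02,  1.90328e+02, -2.70000e-02]), np.float64(0.14))
rack net (array([ 5.07867e+02,  1.88759e+02, -2.40000e-02]), np.float64(0.416))
side [(0.69, 1553, array([184., 223.])), (0.62, 1212, array([171., 329.])), (0.58, 1295, array([219., 332.]))]
blue 256.0 (array([4.72069e+02, 1.93882e+02, 1.57000e-01]), np.float64(0.221))
rack own 2063.0 (array([5.08821e+02, 1.93249e+02, 1.00000e-03]), np.float64(0.269))
rack net (array([ 5.10069e+02,  1.89907e+02, -2.00000e-03]), np.float64(0.191))
(array([4.70486e+02, 1.92037e+02, 1.10000e-01]), np.float64(0.634))
```

```bash
python3 -m inch '[[[85,-50,-33,0,0,0,0],[85,-50,-33,0,0,0,0],[85,-50,-33,0,0,0,0],[85,-50,-33,0,0,0,0],[85,-50,-33,0,0,0,0]]]' 25
```

```text
t: 2.33
tool_pos: [404.8, 295.7, 405.0]
tool_rot: [[-0.915, 0.403, 0.001], [0.403, 0.915, 0.0], [-0.001, 0.001, -1.0]]
wrist_force: [0.8, 0.2, 0.7]
finger_gap: 84.8
```

View pics/r.png

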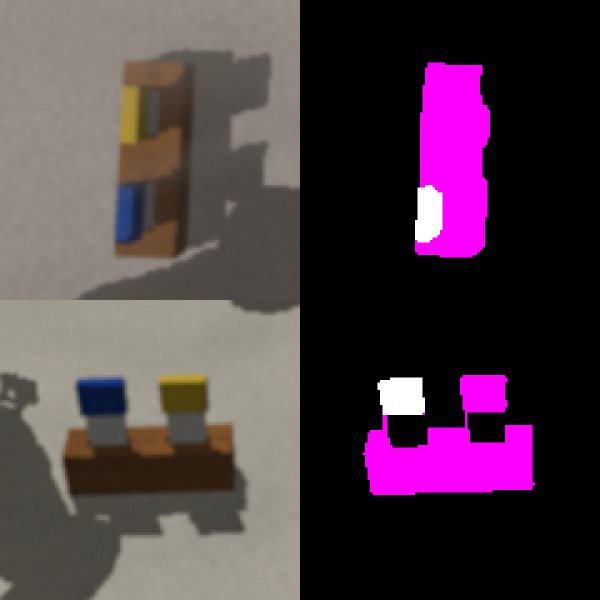

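The crops show clean head outlines, with blue at about (470, 192) and rack yaw about -0.02. Moving above it and aligning.

```bash
python3 -m inch '[[[45,-51,-34,0,0,0,0],[45,-51,-34,0,0,0,0],[45,0,0,30,0,0,-0.131],[45,0,0,30,0,0,-0.131],[45,0,0,20,0,0,-0.131]]]' 20; python3 - <<'E'
from h import *
for c in('top','side'):
    r=read_camera(c);cv2.imwrite(f'pics/{c}1.png',cv2.cvtColor(r['frame'],cv2.COLOR_RGB2BGR))
    q=proj(r,[(470,192,95)])[0].astype(int);f=cv2.cvtColor(r['frame'],cv2.COLOR_RGB2BGR)
    a=f[max(q[1]-60,0):q[1]+60,max(q[0]-60,0):q[0]+60];cv2.imwrite(f'pics/c_{c}.png',cv2.resize(a,(400,400)))
cv2.imwrite('pics/c1.png',np.hstack([cv2.imread(f'pics/c_{c}.png') for c in('top','side')]))
E
```

```text
t: 2.95
tool_pos: [469.8, 193.5, 323.1]
tool_rot: [[-1.0, 0.018, -0.001], [0.018, 1.0, -0.0], [0.001, -0.0, -1.0]]
wrist_force: [1.5, 0.7, -0.3]
finger_gap: 45.0
```

View pics/c1.png

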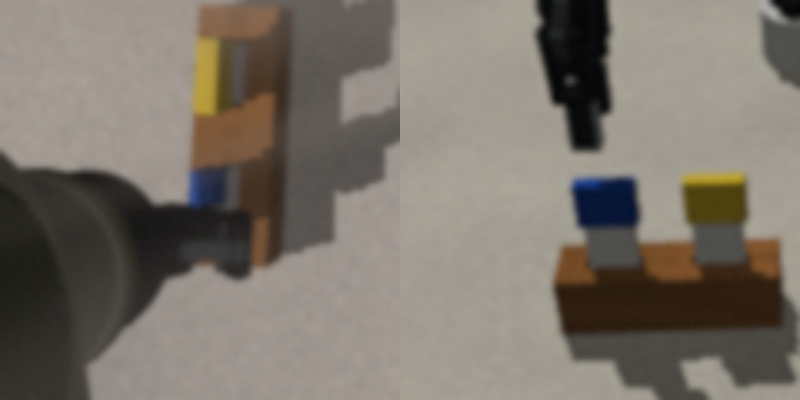

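```bash
python3 - <<'E'
from h import *
s=sense();p=np.array(s['tool_pos']);R=np.array(s['tool_rot'])
r=read_camera('side');q=proj(r,[(470,192,95)])[0].astype(int)
o=[max(q[0]-60,0),max(q[1]-60,0)]
pts=[p+R@np.array(v) for v in((0,-22,165),(0,-22,130))]+[np.array((470.5,192,112)),np.array((470.5,192,78))]
print((proj(r,pts)-o)*400/120+[400,0])
E
```

```text
[[583.12892692 137.21977614]
 [575.76428762  88.75788217]
 [599.56567846 180.33478533]
 [606.01404477 222.17077672]]
```

Projection agrees with the picture: finger at about 583, head centre at about 604. Descending and closing.

```bash
python3 -m inch '[[[45,-1,-1,30,0,0,0],[45,0,0,30,0,0,0],[45,0,0,15,0,0,0],[45,0,0,0,0,0,0]]]' 20; python3 -m inch '[[[8,0,0,0,0,0,0],[8,0,0,0,0,0,0],[8,0,0,0,0,0,0],[8,0,0,0,0,0,0]]]' 20
```

```text
t: 3.6
tool_pos: [470.9, 193.0, 249.6]
tool_rot: [[-1.0, 0.023, -0.001], [0.023, 1.0, -0.0], [0.001, -0.0, -1.0]]
wrist_force: [1.5, -0.1, -0.4]
finger_gap: 45.2
t: 4.1
tool_pos: [471.8, 192.9, 251.2]
tool_rot: [[-1.0, 0.022, 0.002], [0.022, 1.0, -0.0], [-0.002, -0.0, -1.0]]
wrist_force: [-0.8, -2.7, 6.6]
finger_gap: 14.2
```

```bash
python3 -m inch '[[[8,0,0,-10,0,0,0],[8,0,0,-25,0,0,0],[8,0,0,-30,0,0,0],[8,0,0,-30,0,0,0],[8,0,0,0,0,0,0]]]'; python3 - <<'E'
from h import *
s=sense();p=np.array(s['tool_pos']);R=np.array(s['tool_rot'])
g=np.array([514.6,-139,0]);d=g-p;d[2]=0
print(p,s['wrist_force'],s['moment'],'delta tool',R.T@d)
E
```

```text
t: 4.72
tool_pos: [471.9, 193.5, 348.1]
tool_rot: [[-1.0, 0.022, 0.006], [0.022, 1.0, 0.002], [-0.006, 0.002, -1.0]]
wrist_force: [-0.1, -0.4, -1.1]
finger_gap: 13.9
[471.93105932 193.45829152 348.10305274] [-0.12167293 -0.40327373 -1.09144947] [ 0.00481794  0.03526587 -0.00045992] delta tool [ -49.88221132 -331.4524473    -0.44076296]
```

```bash
python3 -m inch '[[[8,-5,-40,0,0,0,0],[8,-10,-58,0,0,0,0],[8,-10,-58,0,0,0,0],[8,-10,-58,0,0,0,0],[8,-10,-58,0,0,0,0]]]'; python3 -m inch '[[[8,-5,-40,0,0,0,0],[8,0,-19,10,0,0,-0.04],[8,0,0,10,0,0,-0.04],[8,0,0,0,0,0,0],[8,0,0,0,0,0,0]]]';  python3 - <<'E'
from h import *
s=sense();p=np.array(s['tool_pos']);R=np.array(s['tool_rot'])
print(p,s['wrist_force'],s['moment'])
for c in('top','side'):
    r=read_camera(c);cv2.imwrite(f'pics/{c}2.png',cv2.cvtColor(r['frame'],cv2.COLOR_RGB2BGR))
    print([(round(d['p'],2),np.round(d['position'],1)) for q in('gauge_blue','groove','pad_mount','push_plate') for d in place_of(c,q)[:1]])
    q=proj(r,[(512,-165,60)])[0].astype(int);f=cv2.cvtColor(r['frame'],cv2.COLOR_RGB2BGR)
    a=f[q[1]-70:q[1]+70,q[0]-70:q[0]+70];cv2.imwrite(f'pics/c_{c}.png',cv2.resize(a,(400,400)))
cv2.imwrite('pics/c2.png',np.hstack([cv2.imread(f'pics/c_{c}.png') for c in('top','side')]))
E
```

```text
t: 5.35
tool_pos: [509.6, -81.6, 343.4]
tool_rot: [[-1.0, 0.022, -0.001], [0.022, 1.0, 0.001], [0.001, 0.001, -1.0]]
wrist_force: [0.4, -0.0, -1.2]
finger_gap: 13.8
t: 5.98
tool_pos: [513.7, -138.6, 324.3]
tool_rot: [[-0.998, -0.058, -0.001], [-0.058, 0.998, 0.0], [0.001, 0.0, -1.0]]
wrist_force: [-0.6, 0.4, -1.4]
finger_gap: 13.7
[ 513.66671006 -138.63625534  324.31509577] [-0.57428102  0.43569522 -1.42565943] [-0.0280334  -0.02638681  0.04712644]
[(0.98, array([ 513.1, -141.5,   18.2]))]
[(0.89, array([ 514.7, -142. ,   81.9])), (0.7, array([ 514.9, -136.4,   20.6])), (0.57, array([ 518.4, -213.5,   38.6])), (0.74, array([ 522. , -251.5,   91.6]))]
```

View pics/c2.png

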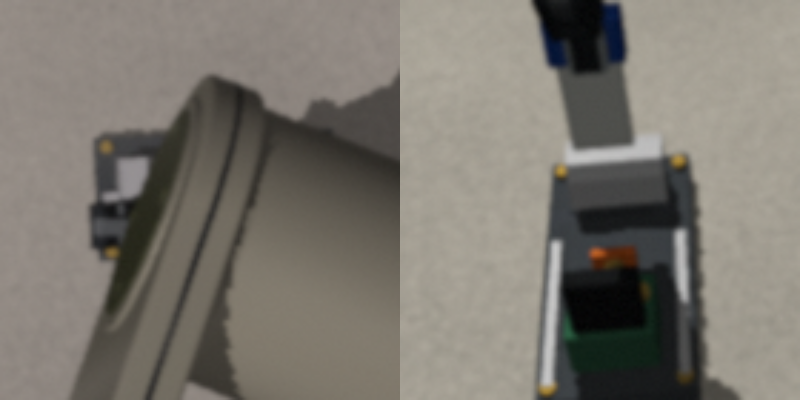

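The side view shows the gauge hanging upright. Its foot is just over the cheek at about (602,145), and the slide and pad are well behind. The top camera is blocked by the arm. Correcting for camera bias puts the groove at about (514.6, -138.7). Lowering in steps and watching the force.

```bash
python3 -m inch '[[[8,-1,0,10,0,0,0],[8,0,0,10,0,0,0],[8,0,0,5,0,0,0],[8,0,0,0,0,0,0]]]'; python3 -m inch '[[[8,0,0,4,0,0,0],[8,0,0,4,0,0,0],[8,0,0,4,0,0,0],[8,0,0,0,0,0,0]]]'
```

```text
t: 6.98
tool_pos: [514.5, -138.8, 298.7]
tool_rot: [[-0.998, -0.058, -0.002], [-0.058, 0.998, 0.001], [0.002, 0.001, -1.0]]
wrist_force: [0.4, -0.2, -0.5]
finger_gap: 13.9
t: 7.48
tool_pos: [514.6, -138.9, 287.2]
tool_rot: [[-0.998, -0.058, -0.001], [-0.058, 0.998, 0.0], [0.001, 0.0, -1.0]]
wrist_force: [-0.2, 0.2, -0.8]
finger_gap: 13.6
```

```bash
python3 -m inch '[[[8,0,0,4,0,0,0],[8,0,0,4,0,0,0],[8,0,0,4,0,0,0],[8,0,0,4,0,0,0],[8,0,0,0,0,0,0]]]'; python3 -m inch '[[[8,0,0.5,0,0,0,0],[8,0,0,0,0,0,0]]]';python3 -m inch '[[[8,0,0.5,0,0,0,0],[8,0,0,0,0,0,0]]]';python3 -m inch '[[[8,0,0.5,0,0,0,0],[8,0,0,0,0,0,0]]]'
```

```text
t: 8.1
tool_pos: [514.6, -138.8, 271.2]
tool_rot: [[-0.998, -0.058, -0.001], [-0.058, 0.998, 0.0], [0.001, 0.0, -1.0]]
wrist_force: [0.0, -0.1, -1.7]
finger_gap: 13.7
t: 8.35
tool_pos: [514.8, -138.4, 271.9]
tool_rot: [[-0.998, -0.058, 0.0], [-0.058, 0.998, -0.0], [-0.0, -0.0, -1.0]]
wrist_force: [-0.3, 0.5, -1.1]
finger_gap: 13.4
t: 8.6
tool_pos: [514.7, -137.9, 271.8]
tool_rot: [[-0.998, -0.058, 0.0], [-0.058, 0.998, -0.0], [-0.0, -0.0, -1.0]]
wrist_force: [0.2, -0.6, -1.0]
finger_gap: 13.9
t: 8.85
tool_pos: [514.7, -137.6, 271.8]
tool_rot: [[-0.998, -0.058, 0.0], [-0.058, 0.998, -0.0], [-0.0, -0.0, -1.0]]
wrist_force: [0.4, -0.5, -0.8]
finger_gap: 13.7
```

```bash
for i in 1 2; do :; done; python3 -m inch '[[[8,0,0.5,0,0,0,0],[8,0,0,0,0,0,0]]]';python3 -m inch '[[[8,0,0.5,0,0,0,0],[8,0,0,0,0,0,0]]]';python3 -m inch '[[[8,0,0.5,0,0,0,0],[8,0,0,0,0,0,0]]]'
```

```text
t: 9.1
tool_pos: [514.7, -137.3, 271.8]
tool_rot: [[-0.998, -0.058, 0.0], [-0.058, 0.998, -0.001], [-0.0, -0.001, -1.0]]
wrist_force: [-0.1, -3.3, -2.1]
finger_gap: 13.3
t: 9.35
tool_pos: [514.7, -137.0, 271.8]
tool_rot: [[-0.998, -0.058, 0.0], [-0.058, 0.998, -0.001], [-0.0, -0.001, -1.0]]
wrist_force: [0.1, -5.8, -2.9]
finger_gap: 13.1
t: 9.6
tool_pos: [514.7, -136.7, 271.9]
tool_rot: [[-0.998, -0.058, 0.0], [-0.058, 0.998, -0.002], [-0.0, -0.002, -1.0]]
wrist_force: [-0.2, -8.0, -3.0]
finger_gap: 13.9
```

Cheek contact came at y≈-137.5, which puts the groove centre at about -138.75, matching the estimate. Backing off and lowering.

```bash
python3 -m inch '[[[8,0,-2.8,0,0,0,0],[8,0,0,4,0,0,0],[8,0,0,3,0,0,0],[8,0,0,0,0,0,0]]]'; python3 -m inch '[[[8,0,0,2,0,0,0],[8,0,0,2,0,0,0],[8,0,0,0,0,0,0]]]'
```

```text
t: 10.1
tool_pos: [514.5, -138.4, 264.1]
tool_rot: [[-0.998, -0.058, -0.001], [-0.058, 0.998, 0.001], [0.001, 0.001, -1.0]]
wrist_force: [-0.3, -0.5, -0.0]
finger_gap: 13.5
t: 10.48
tool_pos: [514.7, -138.7, 260.5]
tool_rot: [[-0.998, -0.058, -0.0], [-0.058, 0.998, 0.0], [0.0, 0.0, -1.0]]
wrist_force: [0.5, 0.5, -1.5]
finger_gap: 13.7
```

```bash
python3 -m inch '[[[8,0,0,2,0,0,0],[8,0,0,2,0,0,0],[8,0,0,2,0,0,0],[8,0,0,0,0,0,0]]]'; python3 -m inch '[[[8,0,0,2,0,0,0],[8,0,0,2,0,0,0],[8,0,0,0,0,0,0]]]'; python3 -m inch '[[[8,0,0,1,0,0,0],[8,0,0,0.5,0,0,0],[8,0,0,0,0,0,0]]]'
```

```text
t: 10.98
tool_pos: [514.7, -138.7, 254.4]
tool_rot: [[-0.998, -0.058, -0.0], [-0.058, 0.998, 0.0], [0.0, 0.0, -1.0]]
wrist_force: [-0.2, 0.2, -2.1]
finger_gap: 13.7
t: 11.35
tool_pos: [514.6, -138.7, 250.4]
tool_rot: [[-0.998, -0.058, -0.0], [-0.058, 0.998, 0.0], [0.0, 0.0, -1.0]]
wrist_force: [-0.5, -0.3, -2.1]
finger_gap: 13.7
t: 11.72
tool_pos: [514.8, -138.7, 249.2]
tool_rot: [[-0.998, -0.058, -0.0], [-0.058, 0.998, 0.0], [0.0, 0.0, -1.0]]
wrist_force: [0.1, 0.2, -1.6]
finger_gap: 14.0
```

```bash
python3 -m inch '[[[8,0,0,0.7,0,0,0],[8,0,0,0.7,0,0,0],[8,0,0,0,0,0,0]]]'; python3 -m inch '[[[8,0,0,0.7,0,0,0],[8,0,0,0.3,0,0,0],[8,0,0,0,0,0,0]]]'; python3 -m inch '[[[8,0,0,0.5,0,0,0],[8,0,0,0.3,0,0,0],[8,0,0,0,0,0,0]]]'
```

```text
t: 12.1
tool_pos: [514.7, -138.7, 247.7]
tool_rot: [[-0.998, -0.058, -0.0], [-0.058, 0.998, 0.0], [0.0, 0.0, -1.0]]
wrist_force: [-0.7, -0.0, -1.9]
finger_gap: 13.6
t: 12.48
tool_pos: [514.9, -138.8, 247.4]
tool_rot: [[-0.998, -0.058, 0.0], [-0.058, 0.998, -0.0], [-0.0, -0.0, -1.0]]
wrist_force: [-3.4, 0.9, 5.5]
finger_gap: 14.1
t: 12.85
tool_pos: [515.2, -138.9, 247.3]
tool_rot: [[-0.998, -0.058, 0.001], [-0.058, 0.998, -0.001], [-0.001, -0.001, -1.0]]
wrist_force: [-3.5, 1.6, 10.4]
finger_gap: 13.5
```

Bottom felt at TCP z 247.4, i.e. foot at about 4 mm, so the blade is home. Release and retreat upward.

```bash
python3 -m inch '[[[8,0,0,-0.6,0,0,0],[8,0,0,0,0,0,0],[40,0,0,0,0,0,0],[40,0,0,0,0,0,0],[40,0,0,0,0,0,0]]]'; python3 -m inch '[[[40,0,0,-20,0,0,0],[40,0,0,-30,0,0,0],[40,0,0,-30,0,0,0],[20,0,0,-20,0,0,0],[0,0,0,0,0,0,0]]]'; python3 - <<'E'
from h import *
s=sense();print(s['tool_pos'],s['wrist_force'])
r=read_camera('side')
print([(q,round(d['p'],2),np.round(d['position'],1)) for q in('gauge_blue','groove','pad_mount','push_plate') for d in place_of('side',q)[:1]])
q=proj(r,[(512,-165,60)])[0].astype(int);f=cv2.cvtColor(r['frame'],cv2.COLOR_RGB2BGR)
cv2.imwrite('pics/c3.png',cv2.resize(f[q[1]-80:q[1]+70,q[0]-70:q[0]+70],None,fx=4,fy=4,interpolation=2))
E
```

```text
t: 13.48
tool_pos: [514.7, -138.7, 246.3]
tool_rot: [[-0.998, -0.058, -0.0], [-0.058, 0.998, 0.0], [0.0, 0.0, -1.0]]
wrist_force: [-0.2, -0.1, 0.7]
finger_gap: 40.1
t: 14.1
tool_pos: [515.4, -139.0, 348.4]
tool_rot: [[-0.998, -0.058, 0.004], [-0.058, 0.998, -0.001], [-0.003, -0.002, -1.0]]
wrist_force: [0.6, 0.0, 0.1]
finger_gap: 4.1
[ 515.42408474 -138.9533465   348.43715624] [0.57274304 0.04032976 0.08045354]
[('gauge_blue', 0.78, array([ 514.5, -141.9,    3.8])), ('groove', 0.63, array([ 514.6, -138.7,   17.2])), ('pad_mount', 0.67, array([ 520.9, -210.8,   38.2])), ('push_plate', 0.57, array([ 520.8, -252.8,   94.2]))]
```

View pics/c3.png

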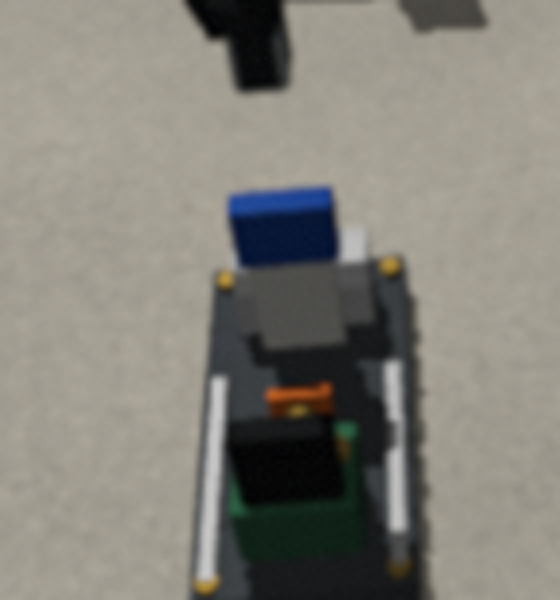

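The gauge stands upright at home, blue head at (282,225) in the crop. The slide is untouched, with pad at (298,398) and plate at (283,460). Next I go behind the push plate with the fingers shut.

```bash
python3 -m inch '[[[0,0,-50,0,0,0,0],[0,0,-50,0,0,0,0],[0,0,-52,0,0,0,0],[0,0,0,40,0,0,0],[0,0,0,0,0,0,0]]]'; python3 - <<'E'
from h import *
s=sense();p=np.array(s['tool_pos']);R=np.array(s['tool_rot'])
r=read_camera('side')
print([(q,round(d['p'],2),np.round(d['position'],1)) for q in('pad_mount','push_plate') for d in place_of('side',q)[:1]])
q=proj(r,[(520,-220,90)])[0].astype(int);f=cv2.cvtColor(r['frame'],cv2.COLOR_RGB2BGR)
o=q-[75,90]
B=np.array([514.7,-138.7,0]);y=np.array([-.058,.998,0]);x=np.array([.998,.058,0])
big=cv2.resize(f[q[1]-90:q[1]+60,q[0]-75:q[0]+75],None,fx=4,fy=4,interpolation=2)
for P,c in ((B-112*y+[0,0,96],(0,255,255)),(p+R@np.array([0,0,173]),(255,0,255)),(p+R@np.array([0,14.5,173-105+40-35-0]),(255,255,0)),(B-152*y+[0,0,70],(0,0,255)),(B-137.5*y+[0,0,70],(0,255,0))):
    cv2.circle(big,tuple(int(v) for v in (proj(r,[P])[0]-o+.5)*4),3,c,-1)
cv2.imwrite('pics/c4.png',big)
E
```

```text
t: 14.98
tool_pos: [521.8, -290.0, 301.6]
tool_rot: [[-0.998, -0.057, -0.008], [-0.057, 0.998, 0.005], [0.007, 0.006, -1.0]]
wrist_force: [-0.2, 0.9, -0.3]
finger_gap: -0.2
[('pad_mount', 0.93, array([ 520.8, -209.8,   38.9])), ('push_plate', 0.93, array([ 518.6, -253.7,   96.4]))]
```

View pics/c4.png

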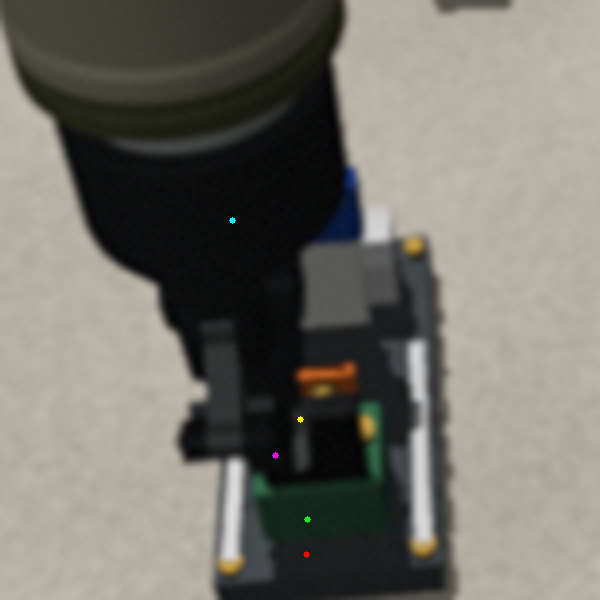

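The fingers (about (275,455)) are behind the plate (top edge about (300,420)) with clearance. Going down, then forward.

```bash
python3 -m inch '[[[0,-1,0,15,0,0,0],[0,0,0,15,0,0,0],[0,0,0,15,0,0,0],[0,0,0,13,0,0,0],[0,0,0,0,0,0,0]]]'; python3 -m inch '[[[0,0,4,0,0,0,0],[0,0,4,0,0,0,0],[0,0,4,0,0,0,0],[0,0,4,0,0,0,0],[0,0,0,0,0,0,0]]]';
```

```text
t: 15.75
tool_pos: [523.9, -290.0, 246.6]
tool_rot: [[-0.998, -0.058, -0.003], [-0.058, 0.998, 0.002], [0.003, 0.002, -1.0]]
wrist_force: [-0.2, -0.5, -0.1]
finger_gap: 0.3
t: 16.38
tool_pos: [523.7, -274.1, 248.7]
tool_rot: [[-0.998, -0.059, 0.0], [-0.059, 0.998, -0.0], [-0.0, -0.0, -1.0]]
wrist_force: [0.2, -1.1, 0.5]
finger_gap: -0.0
```

```bash
python3 -m inch '[[[0,0,2,0,0,0,0],[0,0,2,0,0,0,0],[0,0,2,0,0,0,0],[0,0,2,0,0,0,0],[0,0,0,0,0,0,0]]]';  python3 -m inch '[[[0,0,2,0,0,0,0],[0,0,2,0,0,0,0],[0,0,2,0,0,0,0],[0,0,2,0,0,0,0],[0,0,2,0,0,0,0]]]'
```

```text
t: 17.0
tool_pos: [523.2, -266.3, 248.6]
tool_rot: [[-0.998, -0.058, -0.0], [-0.058, 0.998, 0.0], [0.0, 0.0, -1.0]]
wrist_force: [-0.1, 0.3, -0.6]
finger_gap: 0.3
t: 17.62
tool_pos: [522.6, -257.0, 248.7]
tool_rot: [[-0.998, -0.058, 0.0], [-0.058, 0.998, -0.001], [-0.0, -0.001, -1.0]]
wrist_force: [0.2, -4.7, -1.8]
finger_gap: -0.1
```

```bash
python3 -m inch '[[[0,0,3,0,0,0,0],[0,0,3,0,0,0,0],[0,0,3,0,0,0,0],[0,0,3,0,0,0,0],[0,0,3,0,0,0,0]]]';  python3 -m inch '[[[0,0,3,0,0,0,0],[0,0,3,0,0,0,0],[0,0,3,0,0,0,0],[0,0,3,0,0,0,0],[0,0,0,0,0,0,0]]]'; python3 - <<'E'
from h import *
s=sense();print(s['tool_pos'],s['wrist_force'])
r=read_camera('side')
print([(q,round(d['p'],2),np.round(d['position'],1)) for q in('pad_mount','push_plate','gauge_blue') for d in place_of('side',q)[:1]])
q=proj(r,[(518,-170,60)])[0].astype(int);f=cv2.cvtColor(r['frame'],cv2.COLOR_RGB2BGR)
cv2.imwrite('pics/c5.png',cv2.resize(f[q[1]-75:q[1]+75,q[0]-75:q[0]+75],None,fx=4,fy=4,interpolation=2))
E
```

```text
t: 18.25
tool_pos: [521.7, -242.0, 248.7]
tool_rot: [[-0.998, -0.058, 0.0], [-0.058, 0.998, -0.001], [-0.0, -0.001, -1.0]]
wrist_force: [1.7, -5.5, -2.6]
finger_gap: 0.3
t: 18.88
tool_pos: [521.1, -229.8, 248.7]
tool_rot: [[-0.998, -0.058, 0.0], [-0.058, 0.998, -0.001], [-0.0, -0.001, -1.0]]
wrist_force: [1.2, -3.9, -2.6]
finger_gap: 0.1
[ 521.07816272 -229.76786748  248.67619845] [ 1.21227631 -3.93193978 -2.57243119]
[('pad_mount', 0.87, array([ 518.5, -175.2,   36.3])), ('push_plate', 0.49, array([ 519. , -139.7,   20.4])), ('gauge_blue', 0.61, array([ 517.3, -141.2,    3.5]))]
```

View pics/c5.png

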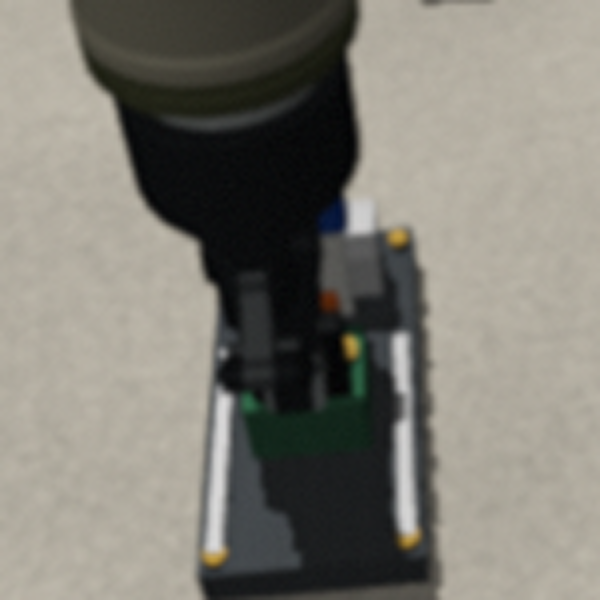

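The slide is moving well: pad at about (330,298) and still short of the blade. Continuing in smaller steps.

```bash
python3 -m inch '[[[0,0,1,0,0,0,0],[0,0,1,0,0,0,0],[0,0,1,0,0,0,0],[0,0,1,0,0,0,0],[0,0,1,0,0,0,0]]]'; for k in 1; do python3 -m inch '[[[0,0,1,0,0,0,0],[0,0,1,0,0,0,0]]]';  python3 -m inch '[[[0,0,1,0,0,0,0],[0,0,1,0,0,0,0]]]'; done
```

```text
t: 19.7
tool_pos: [520.8, -224.8, 248.6]
tool_rot: [[-0.998, -0.058, 0.0], [-0.058, 0.998, -0.0], [-0.0, -0.0, -1.0]]
wrist_force: [0.8, -5.6, -1.9]
finger_gap: 0.2
t: 19.95
tool_pos: [520.7, -222.8, 248.7]
tool_rot: [[-0.998, -0.058, 0.0], [-0.058, 0.998, -0.0], [-0.0, -0.001, -1.0]]
wrist_force: [1.9, -4.8, -2.7]
finger_gap: -0.1
t: 20.2
tool_pos: [520.6, -220.8, 248.7]
tool_rot: [[-0.998, -0.058, 0.0], [-0.058, 0.998, -0.001], [-0.0, -0.001, -1.0]]
wrist_force: [1.3, -4.6, -1.8]
finger_gap: -0.1
```

```bash
python3 -m inch '[[[0,0,1,0,0,0,0],[0,0,1,0,0,0,0]]]'|grep -E "pos|force";  python3 -m inch '[[[0,0,1,0,0,0,0],[0,0,1,0,0,0,0]]]'|grep -E "pos|force"
```

```text
tool_pos: [520.5, -218.8, 248.7]
wrist_force: [0.2, -5.2, -1.6]
tool_pos: [520.3, -217.1, 248.7]
wrist_force: [1.6, -7.1, -3.3]
```

```bash
python3 - <<'E'
from h import *
r=read_camera('side')
print([(q,round(d['p'],2),np.round(d['position'],1)) for q in('pad_mount','gauge_blue') for d in place_of('side',q)[:1]])
f=cv2.cvtColor(r['frame'],cv2.COLOR_RGB2BGR);m=hue(r,3,15,150,60);q=proj(r,[(516,-155,40)])[0]
ys,xs=np.nonzero(m);k=np.hypot(xs-q[0],ys-q[1])<30;print(q,xs[k].mean(),ys[k].min() if k.any() else None,ys[k].max() if k.any() else None)
E
```

```text
[('pad_mount', 0.67, array([ 515. , -165.3,   36.1])), ('gauge_blue', 0.52, array([ 516.2, -139.2,    4. ]))]
[214.49520672 288.76991659] 219.71428571428572 281 282
```

```bash
python3 -m inch '[[[0,0,0,0,0,0,0]]]'|grep -E "pos|force";  python3 -m inch '[[[0,0,0.5,0,0,0,0]]]'|grep -E "pos|force"; python3 -m inch '[[[0,0,0,0,0,0,0]]]'|grep -E "pos|force"
```

```text
tool_pos: [520.4, -217.0, 248.7]
wrist_force: [1.2, -7.0, -3.3]
tool_pos: [520.3, -216.7, 248.7]
wrist_force: [0.8, -8.5, -2.8]
tool_pos: [520.3, -216.7, 248.7]
wrist_force: [0.9, -7.9, -3.1]
```

The force rose from a baseline of about 5 N to about 8 N, so the pad pushes back with about 3 N. Stopping and backing away.

```bash
python3 -m inch '[[[0,0,-2,0,0,0,0],[0,0,-10,0,0,0,0],[0,0,-20,0,0,0,0],[0,0,-20,0,0,0,0],[0,0,0,0,0,0,0]]]'; python3 -m inch '[[[0,0,-20,-50,0,0,0],[0,0,-20,-50,0,0,0],[0,0,-50,-30,0,0,0],[0,0,-50,0,0,0,0],[0,0,0,0,0,0,0]]]'; python3 - <<'E'
from h import *
s=sense();print(s['tool_pos'],s['wrist_force'])
o=[]
for c in('side','top'):
    r=read_camera(c)
    print(c,[(q,round(d['p'],2),np.round(d['position'],1)) for q in('pad_mount','gauge_blue','gauge_yellow','push_plate','oil_bottle') for d in place_of(c,q)[:1]])
    q=proj(r,[(516,-155,60)])[0].astype(int);f=cv2.cvtColor(r['frame'],cv2.COLOR_RGB2BGR)
    o.append(cv2.resize(f[q[1]-50:q[1]+50,q[0]-50:q[0]+50],(400,400),interpolation=2))
cv2.imwrite('pics/c6.png',np.hstack(o))
E
```

```text
t: 21.85
tool_pos: [523.2, -270.2, 248.7]
tool_rot: [[-0.998, -0.056, 0.0], [-0.056, 0.998, -0.001], [-0.0, -0.001, -1.0]]
wrist_force: [-0.5, 0.5, -0.6]
finger_gap: 0.1
t: 22.48
tool_pos: [530.6, -411.0, 378.2]
tool_rot: [[-0.999, -0.055, -0.0], [-0.055, 0.999, -0.0], [0.0, -0.0, -1.0]]
wrist_force: [0.2, 0.6, -0.1]
finger_gap: 0.0
[ 530.64042755 -411.03617594  378.16439715] [ 0.18083222  0.60654307 -0.06076631]
side [('pad_mount', 0.87, array([ 516.3, -163.1,   37.3])), ('gauge_yellow', 0.56, array([550.8, 190.2,   9.3])), ('push_plate', 0.6, array([ 516.9, -202.3,   91.6])), ('oil_bottle', 0.87, array([ 751.5, -259.5,   -2.2]))]
top [('pad_mount', 0.7, array([ 515.4, -164.9,   40.8])), ('gauge_blue', 0.56, array([ 516.1, -137.5,    6.7])), ('gauge_yellow', 0.67, array([547.6, 186.9,   7. ])), ('push_plate', 0.61, array([ 517.9, -198. ,   97.8])), ('oil_bottle', 0.63, array([ 7.508e+02, -2.620e+02,  3.000e-01]))]
```

View pics/c6.png

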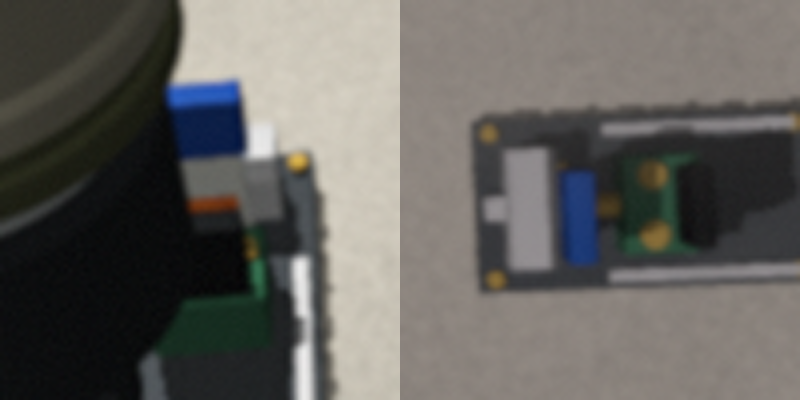

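The side crop shows the blue gauge upright at (208,120) with the orange pad at (213,205) against the blade. The top crop shows the head at (580,218) between the cheek (528,210) and the pad screw (610,205). The arm is clear of everything, so I'm handing in.

```bash
python3 -c "
from workcell import *
print(sense()['wrist_force'],sign_off())"
```

```text
the job is handed in; nothing more can be done
[-0.64180674  1.02140658 -0.15706899] None
```

I set the blue gauge in the groove, nipped it with the slide's pad and handed the job in at about 22.6 s of the 69 s allowed. No verdict was reported.

- **Gauge:** I gripped it at 20 N and touched the cheek lightly (about 8 N) to find the groove's centre. I then lowered it until the bottom pushed back with about 10 N. That put the foot at about 4 mm, fully home, while still held. I let go before moving the slide.
- **Nip:** I pushed the slide from behind with the fingers shut. The push rose from about 5 N to about 8 N, so the pad presses with roughly 3 N by my estimate. The pad force could not be read directly. I stopped there and backed the arm well clear.

**Last checks:**
- The pictures show the gauge upright between cheek and pad, possibly about 3 mm off centre along the groove (6 mm allowed).
- In the last side picture, the detector did not report the blue gauge, which the arm partly hid. The top camera's detector placed it in the groove.
- The yellow gauge and bottle read within about 5 mm of their first positions.
- I did not check the bowl and funnel again, but the arm never went near them.

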